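# Draw a slicer's gear cover into line with a drift pin and fit its bolt

### The job

The sprung cover on the food slicer's gear housing has slipped, so its holes no longer line up with those below. Push the red-handled drift pin fully home through the red-ringed hole to draw the cover into line, pressing its collar down on the cover with about 15 newtons for a moment (never more than 25), and leave it there; only then fit the black thumb bolt fully home in the black-ringed hole, without forcing it. Let go of both and leave the lemon, garlic, mug and onion where they are.

Things in the scene. Friction and masses are not known exactly. Their poses are not given: they have to be found in the camera images.
- housing: Green-painted gear housing of a food slicer, 172 x 78 x 55 mm, fixed to the worktop. Origin at the centre of its underside; x along its length (a steel shaft stub sticks out of the +x end), y across, z up. The flat top that carries the cover is 48 mm above the origin; two rails rise to 55 mm at y = +-30 to 39 mm. Its two round holes are 40 mm deep.
- housing_pin_hole (a point): Centre of the mouth of the housing's pin hole, 15 mm diameter, at x = -45 mm, y = 0, z = 48 mm of the housing; it lies under the cover. Axes as the housing.
- housing_bolt_hole (a point): Centre of the mouth of the housing's bolt hole, 13 mm diameter, at x = +45 mm, y = 0, z = 48 mm of the housing; under the cover. Axes as the housing.
- cover (a joint): Slide of the aluminium cover plate (150 x 58 x 6 mm) along the housing's +x, in m: 0 = its holes exactly over the housing's. It starts 3.6 to 6 mm out of line. A spring pushes it towards +x (about 4 N at 0, 500 N/m) and 2.5 N of friction holds it; it slips back out of line unless something holds it. It cannot lift or turn.
- cover_pin_hole (a point): Centre of the upper mouth of the cover's pin hole (15 mm, red ring round it), on the cover's top face, 54 mm above the worktop. Axes as the housing. The sides of the holes take up several newtons (up to about 8) of a push on the drift pin by friction; the rest reaches its collar.
- cover_bolt_hole (a point): Centre of the upper mouth of the cover's bolt hole (13 mm, black ring round it), on the cover's top face. Axes as the housing.
- stand: Wooden stand, 138 x 64 x 48 mm, fixed; origin at the centre of its underside, x along its length. The pin and the bolt stand in its two holes (17 mm wide, 42 mm deep) at x = -35 and +35 mm, either way round, their collars resting on its top face.
- drift_pin: Steel drift pin with a round red handle, upright in the stand. Origin at the centre of the underside of its collar, z up along the handle. Collar 26 mm across, 4 mm thick (z 0 to 4 mm); handle 18 mm across from z = 4 to 50 mm. Below the collar a straight shank 14 mm across down to z = -14 mm, then a taper to a 5 mm wide flat tip at z = -36 mm. Home when the collar's underside lies on the cover. About 90 g.
- thumb_bolt: Plain (unthreaded) push-in thumb bolt with a round black grip, upright in the stand. Origin at the centre of the underside of its collar, z up along the grip. Collar 22 mm across, 4 mm thick; grip 18 mm across from z = 4 to 42 mm. Shank 10 mm across, 26 mm long, its last 4 mm narrowing to a 6 mm tip. Home when the collar's underside lies on the cover. About 60 g.
- lemon: Bystander: yellow lemon, 72 x 55 x 56 mm, origin at its underside.
- garlic: Bystander: garlic bulb, 60 x 57 x 58 mm, origin at its underside.
- mug: Bystander: green and white mug, 78 x 116 x 101 mm, origin at its underside.
- onion: Bystander: brown onion, 78 x 79 x 85 mm, origin at its underside.
Things that resemble listed ones, but are neither listed nor needed, are in the scene too. Leave any blue, green or pink look-alike of the drift_pin alone.

How it is judged (in metres and radians):
On the way, in this order (a step that is already met when the one before it is completed fails the run):
1. the drift pin is fully home in the red-ringed hole, the cover in line, and its collar pressed down firmly (between 5 and 24 N on the collar for 0.2 s) (horizontal distance between drift_pin and housing_pin_hole below 0.003 m and z of drift_pin in the frame of housing below 0.0565 m and angle between drift_pin's own z axis and vertical below 0.08 rad and value of joint cover below 0.002 m and contact force between drift_pin_c1 and housing between 5 and 24 N), for 0.2 s.
2. the thumb bolt is fully home in the black-ringed hole, the cover still in line on the drift pin (horizontal distance between thumb_bolt and housing_bolt_hole below 0.0035 m and z of thumb_bolt in the frame of housing below 0.0565 m and z of drift_pin in the frame of housing below 0.058 m and value of joint cover below 0.0022 m), for 0.2 s.
At the end, for the whole second after the job is handed in: Both the drift pin (within 4 mm of its seat) and the thumb bolt (within 2.5 mm) sit home, upright within 0.1 rad, within 3.5 mm of the housing's hole centres; the cover is within 2.2 mm of in line; both at rest and released (all of step 2 and horizontal distance between drift_pin and housing_pin_hole below 0.0035 m and angle between each of drift_pin, thumb_bolt's own z axis and vertical below 0.1 rad and linear speed of each of drift_pin, thumb_bolt below 0.02 m/s); the robot touches nothing.
It fails at once if the drift pin's collar is pressed on the cover with more than 25 N (contact force between drift_pin_c1 and housing above 25 N).
It fails at once if the drift pin is jammed: more than 45 N in all between it and the cover and housing, side forces included (contact force between drift_pin and housing above 45 N).
It fails at once if the thumb bolt is forced: more than 30 N in all on the cover and housing (contact force between thumb_bolt and housing above 30 N).
It fails at once if a bystander is moved more than 25 mm (distance of any of lemon, garlic, mug, onion from where it was at the start of the episode above 0.025 m).
It also fails if it takes over 67 s, if anything falls off the work surface, if the arm or the gripper's body presses on something with over 40 N, if the wrist force passes 120 N, or if a joint passes its speed limit or range.

### The arm

A 7-joint arm with a two-finger parallel gripper is mounted at the origin on a cart in front of the work surface, level with it; the furniture and walls round the work are solid. World frame = base frame: x ahead of the robot, y to its left, z up, the work surface at z = 0. Lengths are in mm, angles in rad, forces in N, time in s.
With the tool pointing down it reaches from about 350 to 900 mm from the base axis. Payload 7.2 kg.
Tool frame: the origin (TCP) lies between the finger pads; the fingertips stand 25 mm ahead of it and the grasp point (between the pads) lies 6 mm ahead of it (tip_extent is the distance from the TCP to the fingertips, in mm); z points along the fingers, y is the line along which they close (so a half turn about z gives the same grasp; the last joint's range is limited). The gripper opens to 88 mm and grips with 3 to 60 N. Pads are 20 mm wide; open, the fingers measure 115 mm over their backs; the gripper's body (75 mm by 178 mm) begins 61 mm behind the grasp point.
Start: joints at [1.147, 0.411, -0.013, 1.596, 0.006, 1.134, -0.082], TCP at [217.701, -585.863, 208.753] pointing down, gripper open.
Joint ranges: [-2.95, 2.95], [-0.29, 1.99], [-1.47, 1.44], [0.14, 2.54], [-1.03, 4.17], [0.13, 1.85], [-2.86, 2.86]. Speed limits (rad/s): [2.39, 2.39, 3.01, 3.01, 3.14, 3.14, 3.14].

### API

Orientations are given as a unit quaternion [w, x, y, z].
In Python, from rig import * gives the robot as it stands.
- The arm moves only by the tool arm_command, never from a script. Its argument "deltas" is text: rows parted by semicolons, each of 4 numbers parted by spaces: the shift along the tool's x, y, z in cm, then the turn about the tool's z in degrees. In form: tx ty tz spin; .... A call has 1 to 10 rows; each row is the pose to reach, as a shift and turn from the pose commanded when the call began, along the tool's axes at that moment; what a row does not reach only later rows make up. A row lasts 1/10 s, in which the tool goes at most 50 mm and 8.59 degrees, less where a joint would pass 70% of its speed; a pose out of reach is approached as far as the arm can. A call with a gripper value outside its range is refused whole. "gripper" is the closure in counts, from 0 (fully open) to 255 (shut), set as the call begins (left out, the last holds). The fingers move at their own pace and stop on an object; "force" is the grip in N (left out, the last holds). Time passes only in rows, so rows that repeat a pose let the fingers close. It gives the time, the measured TCP pose, the force, the opening and the grip force at its end, in the units of the state.
- observe(): the state, without advancing time (a new reading comes with each control period).
- snapshot(name): name is "scene" or "top" or "wrist"; returns a dict with "pixels" (400x640x3 uint8, red, green, blue), "depth" (400x640 float32, mm along the optical axis (not along the pixel's ray), 0 where there is no reading), "camera_matrix" (3x3 intrinsics, pixels), "camera_from_world" (4x4, takes a point from world to camera coordinates); the wrist camera has in their place "hand_eye" (4x4, takes a point from camera to tool coordinates, whose origin is the TCP and whose axes are the flange's). Camera axes: x right, y down, z forward; pixel columns grow to the right and rows downward; lengths in mm; the calibration is good to about 2 mm. A picture is of the moment at which its call begins: read the wrist's pose just before it.
- sign_off(): hands the job in; it is judged then, once.
The state is a dict: "time_s": time; "joint_pos": joint angles; "qd": joint speeds; "joint_torque": joint torques, N m; "tool_pos": TCP position; "orientation": TCP orientation; "wrist_force": force on the tool from outside, world axes, zero at the start; "ft_torque": the same for the moment, N m; "opening": finger opening in mm; "finger_force": force on a finger pad.
Only numpy, scipy, OpenCV 4.12 (cv2) and the standard library are available. Lean on these libraries where they do the work, as an engineer would, in place of code of your own. Each camera call takes 0.05 s, during which the arm holds its last target. There are 200 camera calls.

## Working session

There is one attempt and no reset: what is moved stays moved. The work goes in short steps, Python scripts to look and compute and a tool call to move; the robot and the scene stay as the last step left them, time stands still between calls to the robot, and variables do not carry over. Pictures are saved under pics/ and viewed, at most 10 in all, crops included, and the job is handed in when it is done.

Besides the shell and the picture viewer there is one more tool, called as name(argument=value, ...), one argument or row to a line, values as JSON. arm_command: Moves the arm, as the interface text tells. Its arguments: {"type":"object","properties":{"deltas":{"type":"string"},"gripper":{"type":"number"},"force":{"type":"number"}},"required":["deltas"]}

```bash
mkdir -p pics
cat > h.py <<'E'
from rig import *
import numpy as np, cv2
def save(s,n,crop=None):
    p=s["pixels"][:,:,::-1]
    if crop: x0,y0,x1,y1,k=crop; p=cv2.resize(p[y0:y1,x0:x1],None,fx=k,fy=k)
    cv2.imwrite("pics/"+n,p)
E
python3 - <<'E'
from h import *
o=observe();print({k:np.round(v,3) for k,v in o.items()})
a=snapshot("scene");b=snapshot("top")
import pickle;pickle.dump((a,b),open("s0.pkl","wb"))
save(a,"scene0.png");save(b,"top0.png")
print(a["camera_from_world"].round(3),b["camera_from_world"].round(3),a["camera_matrix"],b["camera_matrix"])
E
```

```text
{'time_s': np.float64(0.0), 'joint_pos': array([ 1.147,  0.412, -0.013,  1.597,  0.006,  1.134, -0.082]), 'qd': array([ 0.001,  0.001, -0.002, -0.001, -0.   , -0.   ,  0.   ]), 'joint_torque': array([ 0.0000e+00, -5.8794e+01,  6.4200e-01, -2.9107e+01, -5.4000e-02,
        1.8000e-02,  0.0000e+00]), 'tool_pos': array([ 217.489, -585.376,  207.917]), 'orientation': array([-0.001,  0.984,  0.177, -0.   ]), 'wrist_force': array([-0.379, -0.611,  0.758]), 'ft_torque': array([ 0.022, -0.015, -0.03 ]), 'finger_force': np.float64(0.0), 'opening': np.float64(87.379)}
[[ 7.19000e-01 -6.95000e-01  2.30000e-02 -4.20148e+02]
 [-3.94000e-01 -4.35000e-01 -8.10000e-01  2.37130e+02]
 [ 5.73000e-01  5.73000e-01 -5.86000e-01  7.83383e+02]
 [ 0.00000e+00  0.00000e+00  0.00000e+00  1.00000e+00]] [[ 9.000000e-03 -1.000000e+00 -2.100000e-02 -1.842100e+01]
 [-9.970000e-01 -8.000000e-03 -7.400000e-02  5.549980e+02]
 [ 7.400000e-02  2.100000e-02 -9.970000e-01  1.109119e+03]
 [ 0.000000e+00  0.000000e+00  0.000000e+00  1.000000e+00]] [[430.45840494   0.         323.35622846]
 [  0.         430.45840494 204.5139268 ]
 [  0.           0.           1.        ]] [[375.93894839   0.         313.89167392]
 [  0.         375.93894839 196.96195674]
 [  0.           0.           1.        ]]
```

View pics/scene0.png

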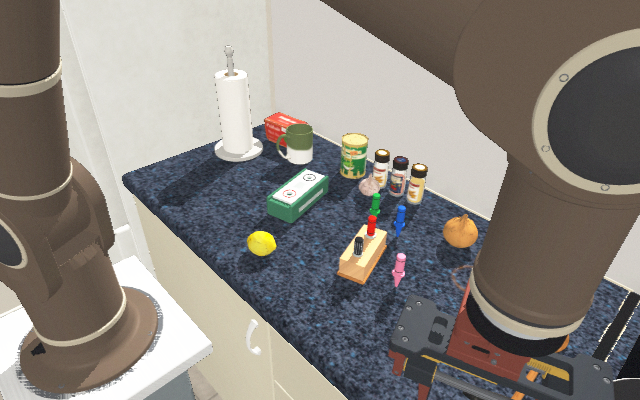

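View pics/top0.png

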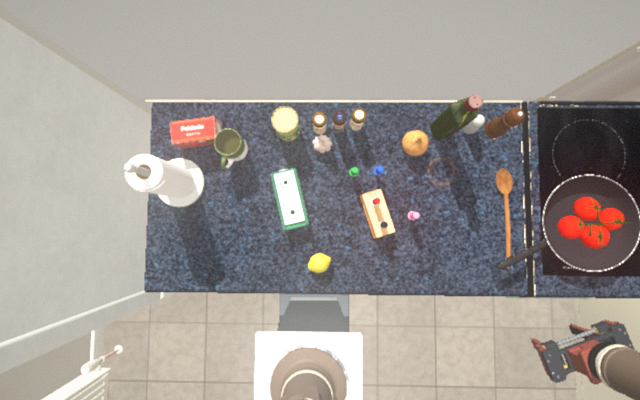

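The scene view shows red and black handles in the stand (372,225)/(359,243), with the white-topped housing at (298,194). In the top view the housing's holes are near (286,183) and (292,212), red pin near (376,201), black bolt near (383,225). The blue, green and pink look-alikes stand nearby.

```bash
cat >> h.py <<'E'
def ray(K,cw,uv,z):
    R=cw[:3,:3];t=cw[:3,3];c=-R.T@t
    d=R.T@np.linalg.inv(K)@np.array([uv[0],uv[1],1.]);return c+d*(z-c[2])/d[2]
def quatR(q):
    from scipy.spatial.transform import Rotation as r
    return r.from_quat([q[1],q[2],q[3],q[0]]).as_matrix()
def blobs(m,lo=5):
    n,l,s,c=cv2.connectedComponentsWithStats(m.astype(np.uint8));return [(c[i].round(1),s[i,4],s[i,:4]) for i in range(1,n) if s[i,4]>=lo]
E
python3 - <<'E'
from h import *
import pickle;a,b=pickle.load(open("s0.pkl","rb"))
h=cv2.cvtColor(b["pixels"],cv2.COLOR_RGB2HSV);H,S,V=[h[...,i].astype(int) for i in range(3)]
K,cw=b["camera_matrix"],b["camera_from_world"]
roi=np.zeros(H.shape,bool);roi[150:280,260:430]=1
red=roi&((H<6)|(H>174))&(S>150)&(V>90)
print("red",[(c,n,bb) for c,n,bb in blobs(red)])
blk=roi&(V<45)
for c,n,bb in blobs(blk): 
  if 360<c[0]<400 and 190<c[1]<245: print("blk",c,n,bb,ray(K,cw,c,90).round())
wh=roi&(S<40)&(V>150)
for c,n,bb in blobs(wh,200): print("cover",c,n,bb,ray(K,cw,c,54).round())
cs,_=cv2.findContours(wh.astype(np.uint8),0,2);r=cv2.minAreaRect(max(cs,key=len));print(r)
for p in cv2.boxPoints(r): print(ray(K,cw,p,54).round())
wood=roi&(H>8)&(H<22)&(S>80)&(V>120)
for c,n,bb in blobs(wood,100): print("wood",c,n,ray(K,cw,c,48).round())
for n,u,z in [("red",(376,201),98),("blk",(384,224.5),90),("h1",(286,183),54),("h2",(292,212),54)]: print(n,ray(K,cw,u,z).round())
o=observe();print(snapshot("wrist")["hand_eye"].round(3))
E
```

```text
red [(array([376.1, 200.9]), np.int32(25), array([373, 199,   7,   5], dtype=int32))]
cover [288.6 196.6] 1134 [273 166  32  59] [553.  59.  54.]
((288.17132568359375, 194.57583618164062), (58.013755798339844, 21.36165428161621), 77.00537872314453)
[635. 112.  54.]
[649.  51.  54.]
[484.  10.  54.]
[470.  71.  54.]
wood [414.9 152. ] 101 [ 688. -310.   48.]
wood [374.4 215.7] 353 [ 500. -191.   48.]
red [ 539. -189.   98.]
blk [ 474. -212.   90.]
h1 [593.  68.  54.]
h2 [508.  49.  54.]
[[-0.00000e+00 -9.63000e-01 -2.70000e-01  7.24900e+01]
 [ 1.00000e+00 -1.00000e-03  2.00000e-03 -3.51000e-01]
 [-2.00000e-03 -2.70000e-01  9.63000e-01 -1.75725e+02]
 [ 0.00000e+00  0.00000e+00  0.00000e+00  1.00000e+00]]
```

arm_command(
  deltas="4 -2.3 -0.5 0; 8 -4.6 -1 0; 12 -7 -1.5 0; 16 -9.3 -2 0; 20 -11.6 -2 0; 24 -14 -2 0; 28 -16.4 -2 0; 32 -18.8 -2 0; 36 -21 -2 0; 40 -23.5 -2 0",
)

```text
time_s: 1.15
tool_pos: [511.6, -224.9, 228.7]
orientation: [0.0, 0.984, 0.177, -0.0]
wrist_force: [0.2, -0.7, -0.7]
opening: 88.0
finger_force: 0.0
```

arm_command(
  deltas="2 -1.2 0 0; 2 -1.2 0 0; 2 -1.2 0 0; 2 -1.2 0 0",
)

```text
time_s: 1.55
tool_pos: [524.3, -209.7, 228.5]
orientation: [0.0, 0.984, 0.176, -0.0]
wrist_force: [-1.4, -0.1, -0.6]
opening: 87.6
finger_force: 0.0
```

```bash
cat >> h.py <<'E'
def wrist():
    o=observe();s=snapshot("wrist");T=np.eye(4);T[:3,:3]=quatR(o["orientation"]);T[:3,3]=o["tool_pos"]
    s["cw"]=np.linalg.inv(T@s["hand_eye"]);s["T"]=T;return s
E
python3 - <<'E'
from h import *
s=wrist();import pickle;pickle.dump(s,open("w1.pkl","wb"));save(s,"w1.png");print(s["T"].round(3),s["camera_matrix"])
E
```

```text
[[ 9.38000e-01  3.46000e-01 -1.00000e-03  5.24319e+02]
 [ 3.46000e-01 -9.38000e-01 -1.00000e-03 -2.09660e+02]
 [-1.00000e-03  0.00000e+00 -1.00000e+00  2.28540e+02]
 [ 0.00000e+00  0.00000e+00  0.00000e+00  1.00000e+00]] [[318.52143193   0.         320.44120643]
 [  0.         318.52143193 195.19078353]
 [  0.           0.           1.        ]]
```

View pics/w1.png

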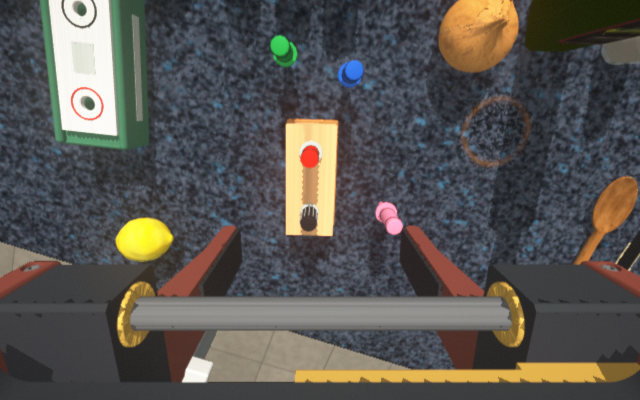

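The wrist view shows the red pin at (310,156) and black bolt at (309,217) in the stand. The red-ringed hole is at (88,104), the near end, and the black-ringed one at (78,10).

```bash
cat >> h.py <<'E'
def masks(s):
    h=cv2.cvtColor(s["pixels"],cv2.COLOR_RGB2HSV);H,S,V=[h[...,i].astype(int) for i in range(3)]
    return ((H<6)|(H>174))&(S>130)&(V>80), (V<60), (S<60)&(V>150)
def world(s):
    d=s["depth"];v,u=np.mgrid[:400,:640];K=s["camera_matrix"]
    p=np.stack([(u-K[0,2])/K[0,0]*d,(v-K[1,2])/K[1,1]*d,d,np.ones_like(d)],-1)
    return (p@np.linalg.inv(s["cw"]).T)[...,:3]
def totool(s,p): return (np.linalg.inv(s["T"])@np.r_[p,1])[:3]
def show(s,n,uv,z):
    p=ray(s["camera_matrix"],s["cw"],uv,z);print(n,"world",p.round(1),"tool",totool(s,p).round(1));return p
def tops(s,m,zt,roi):
    x0,y0,x1,y1=roi;q=np.zeros(m.shape,bool);q[y0:y1,x0:x1]=1
    W=world(s);k=m&q&(abs(W[...,2]-zt)<6);v,u=np.nonzero(k)
    print(len(u),"depth z",np.median(W[k][:,2]).round(1),"mean",W[k].mean(0).round(1))
    r=cv2.minEnclosingCircle(np.c_[u,v].astype(np.float32));return r
def ring(s,roi,z=54):
    x0,y0,x1,y1=roi;g=cv2.cvtColor(s["pixels"],cv2.COLOR_RGB2GRAY)[y0:y1,x0:x1]
    wh=(g>150).astype(np.uint8)
    cs,hi=cv2.findContours(wh,cv2.RETR_CCOMP,cv2.CHAIN_APPROX_NONE)
    out=[]
    for c,hh in zip(cs,hi[0]):
        if len(c)>=12 and hh[3]>=0:
            e=cv2.fitEllipse(c);e=((e[0][0]+x0,e[0][1]+y0),e[1]);out.append(e);print("ell",np.round(e[0],1),np.round(e[1],1));
    return out
E
python3 - <<'E'
from h import *
import pickle;s=pickle.load(open("w1.pkl","rb"))
r,b,w=masks(s)
c=tops(s,r,98,(290,130,335,180));print(c);show(s,"red",c[0],98)
c=tops(s,b,90,(290,195,335,240));print(c);show(s,"blk",c[0],90)
for n,roi in (("redring",(64,78,112,132)),("blkring",(55,0,102,35))):
    W=world(s);print(np.median(W[roi[1]:roi[3],roi[0]:roi[2],2]))
    for e in ring(s,roi): show(s,n,e[0],54)
E
```

```text
247 depth z 97.7 mean [ 542.6 -191.6   97.6]
((309.242431640625, 158.3787841796875), 8.90817928314209)
red world [ 542.7 -191.6   98. ] tool [ 23.6 -10.6 130.5]
0 depth z nan mean [nan nan nan]
((0.0, 0.0), 0.0)
blk world [579.  108.1  90. ] tool [ 161.5 -279.2  138.3]
53.344135291245834
ell [102.  106.5] [2.2 7.8]
ell [ 88.  102.7] [11.3 15.9]
ell [71.5 98. ] [2.7 8.3]
redring world [511.7  31.5  54. ] tool [  71.9 -230.7  174.4]
redring world [510.5  46.   54. ] tool [  75.8 -244.7  174.4]
redring world [509.3  63.   54. ] tool [  80.5 -261.   174.4]
53.31783732867365
ell [79.7  8.2] [11.7 16.3]
blkring world [597.1  67.9  54. ] tool [ 164.6 -235.2  174.3]
  return _methods._mean(a, axis=axis, dtype=dtype,
  ret = ret.dtype.type(ret / rcount)
h.py:31: RuntimeWarning: Mean of empty slice.
  print(len(u),"depth z",np.median(W[k][:,2]).round(1),"mean",W[k].mean(0).round(1))
  ret = um.true_divide(
```

arm_command(
  deltas="0.8 -0.4 3 0; 1.6 -0.8 6 0; 2.4 -1.1 8 0; 2.4 -1.1 10 0; 2.4 -1.1 12 0; 2.4 -1.1 13.4 0; 2.4 -1.1 14.4 0; 2.4 -1.1 14.4 0",
)

```text
time_s: 2.4
tool_pos: [543.1, -189.8, 83.7]
orientation: [-0.0, 0.984, 0.177, -0.001]
wrist_force: [0.4, 0.7, 0.3]
opening: 87.8
finger_force: 0.0
```

arm_command(
  deltas="0 0 0 0; 0 0 0 0; 0 0 0 0; 0 0 0 0; 0 0 0 0; 0 0 0 0",
  gripper=255,
  force=55,
)

```text
time_s: 3.0
tool_pos: [544.1, -189.3, 84.9]
orientation: [0.0, 0.984, 0.177, 0.0]
wrist_force: [-0.4, -0.8, 0.2]
opening: 43.5
finger_force: 0.0
```

arm_command(
  deltas="0 0 0 0; 0 0 0 0; 0 0 0 0; 0 0 0 0; 0 0 0 0; 0 0 0 0",
)

```text
time_s: 3.6
tool_pos: [544.0, -189.4, 84.7]
orientation: [0.0, 0.984, 0.177, -0.0]
wrist_force: [-1.2, -0.4, 0.9]
opening: 0.4
finger_force: 0.0
```

Run:
```python
from h import *
s=wrist();import pickle;pickle.dump(s,open("w2.pkl","wb"));save(s,"w2.png");print(s["T"].round(3))
print(blobs(masks(s)[0],30))
```

```text
[[ 9.37000e-01  3.48000e-01 -0.00000e+00  5.44012e+02]
 [ 3.48000e-01 -9.37000e-01 -0.00000e+00 -1.89366e+02]
 [-0.00000e+00  0.00000e+00 -1.00000e+00  8.47330e+01]
 [ 0.00000e+00  0.00000e+00  0.00000e+00  1.00000e+00]]
[(array([321.8, 221.8]), np.int32(490), array([309, 208,  27,  51], dtype=int32)), (array([301.2, 260.3]), np.int32(46), array([296, 256,  11,   8], dtype=int32)), (array([619.8, 309.6]), np.int32(1864), array([581, 261,  59, 119], dtype=int32)), (array([ 22.9, 278.7]), np.int32(973), array([  0, 262,  59,  42], dtype=int32)), (array([588. , 372.2]), np.int32(47), array([580, 366,  16,  14], dtype=int32))]
```

View pics/w2.png

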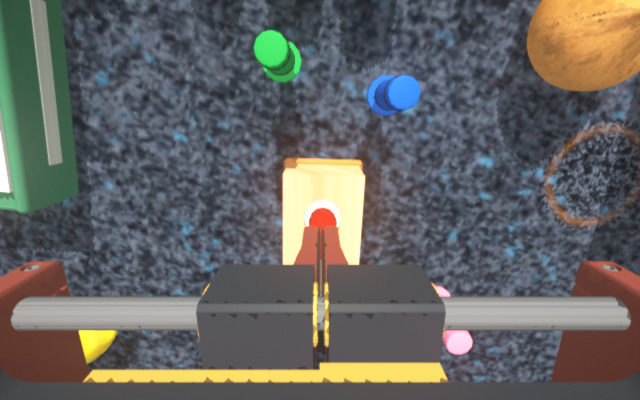

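The closed fingers are just short of the pin, whose top shows at (322,218) ahead of them: I missed it along tool x.

Run:
```python
from h import *
import pickle
for f in("w1.pkl","w2.pkl"):
    s=pickle.load(open(f,"rb"));W=world(s)
    pts=[(309,158),(310,150),(310,146)] if f=="w1.pkl" else [(322,214),(322,220),(322,210),(322,250),(321,260)]
    for u,v in pts: print(f,(u,v),s["pixels"][v,u],W[v,u].round(1),totool(s,W[v,u]).round(1))
    r=masks(s)[0];k=r&(W[...,2]>80)&(W[...,2]<110)&(abs(W[...,0]-545)<40)&(abs(W[...,1]+190)<30);print(k.sum(),W[k].mean(0),W[k].min(0),W[k].max(0), np.c_[np.nonzero(k)].min(0),np.c_[np.nonzero(k)].max(0))
s=pickle.load(open("s0.pkl","rb"))[0];r=masks(s)[0]
for c,n,b in blobs(r,10):print(c,n,b,ray(s["camera_matrix"],s["camera_from_world"],(c[0],b[1]+4),98).round(1))
print(s["hand_eye"] if "hand_eye" in s else "")
```

```text
w1.pkl (309, 158) [254  59  40] [ 542.8 -191.3   97.4] [ 23.9 -10.8 131.1]
w1.pkl (310, 150) [253  60  44] [ 550.3 -189.6   96.1] [ 31.4  -9.8 132.4]
w1.pkl (310, 146) [248  69  55] [ 550.  -188.8   64.7] [ 31.5 -10.8 163.8]
272 [ 543.18867898 -191.48773633   96.68465623] [ 534.12741416 -200.17535045   80.65562072] [ 551.06596758 -183.07243195   99.95712743] [148 301] [167 318]
w2.pkl (322, 214) [255  78  50] [ 549.9 -188.2   67.7] [ 5.9  1.  17.1]
w2.pkl (322, 220) [255  80  53] [ 549.8 -188.2   78.5] [5.8 0.9 6.2]
w2.pkl (322, 210) [245  92  72] [ 550.3 -188.2   60.5] [ 6.3  1.1 24.2]
w2.pkl (322, 250) [115  84  74] [ 552.4 -186.9  126.3] [  8.7   0.6 -41.6]
w2.pkl (321, 260) [157 123  94] [ 547.5 -188.2  126.4] [  3.7   0.2 -41.7]
133 [ 550.33195313 -187.73344137   89.93958921] [ 545.22202446 -194.5074418    80.01997396] [ 555.79770616 -180.58166405  109.91832932] [221 310] [237 334]
[282.4 118.5] 155 [267 112  39  14] [727.9 334.5  98. ]
[272.8 131.5] 202 [265 122  20  20] [661.5 298.8  98. ]
[282.6 142.2] 31 [280 138   7   9] [618.7 201.7  98. ]
[392.9 187.5] 13 [391 185   5   5] [ 662.2 -152.9   98. ]
[414.8 185.1] 10 [412 184   6   3] [ 704.5 -185.3   98. ]
[371.1 224.9] 155 [367 215  10  21] [ 535.9 -194.1   98. ]
[481.4 349. ] 1783 [447 284  83  97] [ 529.3 -458.7   98. ]
[396.9 361.2] 164 [389 351  16  25] [ 309.7 -441.    98. ]
[422.6 391.6] 95 [418 384  11  16] [ 293.7 -499.4   98. ]
```

Run:
```python
from h import *
import pickle
s=pickle.load(open("w2.pkl","rb"));W=world(s);T=np.linalg.inv(s["T"])
for v in range(196,300,5):
    print(v,[tuple(np.r_[(T@np.r_[W[v,u],1])[:3],W[v,u,2]].round().astype(int)) for u in (305,314,322,330,338)])
a=snapshot("scene");x=cv2.resize(a["pixels"][180:300,320:460,::-1],None,fx=4,fy=4)
y=cv2.resize(s["pixels"][190:310,280:360,::-1],None,fx=4,fy=4)[:480]
cv2.imwrite("pics/c3.png",np.hstack([x,y])[:,:800])
```

```text
196 [(np.int64(12), np.int64(-11), np.int64(37), np.int64(48)), (np.int64(12), np.int64(-4), np.int64(36), np.int64(49)), (np.int64(12), np.int64(1), np.int64(37), np.int64(48)), (np.int64(12), np.int64(7), np.int64(37), np.int64(48)), (np.int64(12), np.int64(12), np.int64(37), np.int64(47))]
201 [(np.int64(9), np.int64(-11), np.int64(36), np.int64(49)), (np.int64(8), np.int64(-4), np.int64(38), np.int64(46)), (np.int64(10), np.int64(1), np.int64(32), np.int64(53)), (np.int64(9), np.int64(7), np.int64(36), np.int64(49)), (np.int64(9), np.int64(12), np.int64(37), np.int64(48))]
206 [(np.int64(5), np.int64(-11), np.int64(37), np.int64(48)), (np.int64(6), np.int64(-4), np.int64(34), np.int64(51)), (np.int64(6), np.int64(1), np.int64(32), np.int64(52)), (np.int64(6), np.int64(7), np.int64(33), np.int64(51)), (np.int64(5), np.int64(12), np.int64(38), np.int64(47))]
211 [(np.int64(1), np.int64(-11), np.int64(37), np.int64(47)), (np.int64(4), np.int64(-4), np.int64(29), np.int64(55)), (np.int64(6), np.int64(1), np.int64(22), np.int64(63)), (np.int64(4), np.int64(6), np.int64(27), np.int64(5
[... 4476 characters left out ...]
p.int64(-109), np.int64(193)), (np.int64(32), np.int64(4), np.int64(-111), np.int64(195))]
291 [(np.int64(32), np.int64(-4), np.int64(-112), np.int64(196)), (np.int64(30), np.int64(-2), np.int64(-109), np.int64(194)), (np.int64(5), np.int64(0), np.int64(-70), np.int64(154)), (np.int64(32), np.int64(2), np.int64(-112), np.int64(196)), (np.int64(31), np.int64(4), np.int64(-111), np.int64(196))]
296 [(np.int64(31), np.int64(-4), np.int64(-113), np.int64(198)), (np.int64(30), np.int64(-2), np.int64(-111), np.int64(196)), (np.int64(4), np.int64(0), np.int64(-71), np.int64(156)), (np.int64(32), np.int64(2), np.int64(-114), np.int64(198)), (np.int64(32), np.int64(4), np.int64(-113), np.int64(198))]
```

View pics/c3.png

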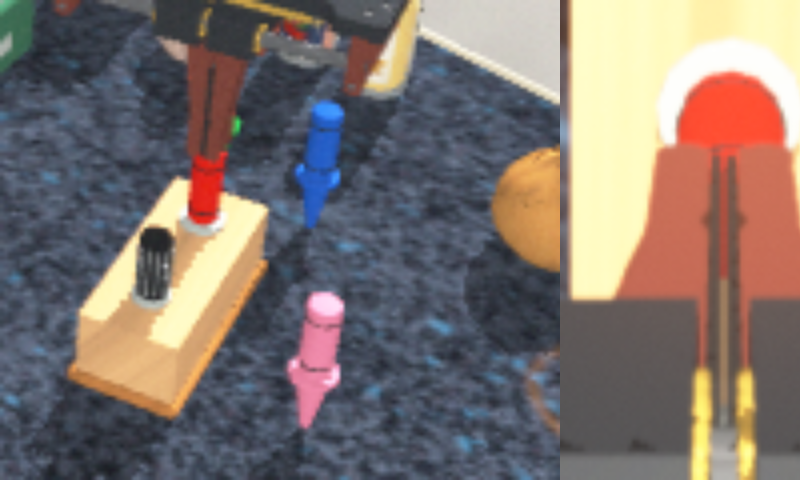

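The fingers closed just above the pin: the handle and collar are untouched and the tips seem to end near z = 98. I'll check how far the fingertips really reach in the first, open-finger view.

Run:
```python
from h import *
import pickle
s=pickle.load(open("w1.pkl","rb"));W=world(s);Ti=np.linalg.inv(s["T"])
P=W@Ti[:3,:3].T+Ti[:3,3]
for box in ((200,220,250,300),(395,220,450,300)):
    x0,y0,x1,y1=box;p=P[y0:y1,x0:x1].reshape(-1,3);p=p[(p[:,2]<60)&(abs(p[:,0])<20)]
    print(len(p),p.min(0),p.max(0),np.percentile(p,98,axis=0).round(1))
s=pickle.load(open("w2.pkl","rb"));Ti=np.linalg.inv(s["T"]);P=world(s)@Ti[:3,:3].T+Ti[:3,3];print([tuple(P[v,313].round(1)) for v in range(221,232)])
```

```text
2295 [-11.73633243 -53.51709975 -71.69191924] [ 10.68263969 -43.39787073 -13.02683375] [ 10.3 -43.7 -15.5]
2613 [-11.77420299  43.16853772 -78.41120144] [ 10.82544504  54.13550656 -13.02636156] [ 10.3  52.3 -16. ]
[(np.float64(3.4), np.float64(-4.6), np.float64(11.2)), (np.float64(3.7), np.float64(-4.6), np.float64(8.4)), (np.float64(3.3), np.float64(-4.6), np.float64(7.9)), (np.float64(3.7), np.float64(-4.5), np.float64(5.2)), (np.float64(3.8), np.float64(-4.5), np.float64(3.0)), (np.float64(9.6), np.float64(-4.1), np.float64(-13.6)), (np.float64(9.8), np.float64(-4.1), np.float64(-15.5)), (np.float64(10.0), np.float64(-4.0), np.float64(-17.5)), (np.float64(10.0), np.float64(-4.0), np.float64(-18.9)), (np.float64(9.9), np.float64(-4.0), np.float64(-20.0)), (np.float64(9.8), np.float64(-3.9), np.float64(-21.1))]
```

Measured: the fingertips end at tool z = -13 mm in both the open and the closed view, about 38 mm short of the stated +25. I'll trust that and go 38 mm deeper.

arm_command(
  deltas="-0.2 0.1 0 0; -0.2 0.1 0 0; -0.2 0.1 0 0; -0.2 0.1 0 0; -0.2 0.1 0 0; -0.2 0.1 1 0; -0.2 0.1 2 0; -0.2 0.1 3 0; -0.2 0.1 3.8 0; -0.2 0.1 3.8 0",
  gripper=110,
)

```text
time_s: 4.7
tool_pos: [541.4, -190.7, 45.0]
orientation: [-0.001, 0.984, 0.177, -0.001]
wrist_force: [0.4, -0.2, -0.5]
opening: 50.0
finger_force: 0.0
```

arm_command(
  deltas="0 0 0 0; 0 0 0 0; 0 0 0 0; 0 0 0 0; 0 0 0 0; 0 0 0 0; 0 0 0 0",
  gripper=255,
  force=55,
)

```text
time_s: 5.4
tool_pos: [542.7, -191.1, 47.1]
orientation: [0.0, 0.984, 0.177, 0.0]
wrist_force: [-0.1, -0.1, 3.4]
opening: 17.5
finger_force: 55.0
```

arm_command(
  deltas="0 0 -2 0; 0 0 -4.5 0; 0 0 -7 0; 0 0 -8.5 0; 0 -2 -8.5 0; 0 -5 -8.5 0; -0.2 -9 -8.5 0; -0.4 -13 -8.5 0; -0.6 -17 -8.5 0; -0.8 -20.5 -8.5 0",
)

```text
time_s: 6.4
tool_pos: [462.4, 0.1, 131.7]
orientation: [-0.0, 0.984, 0.177, -0.0]
wrist_force: [-0.5, 0.2, -0.9]
opening: 17.4
finger_force: 55.0
```

arm_command(
  deltas="0 -1.6 0 0; 0 -2.6 0 0; 0 -2.8 0 0; 0 -2.8 0 0; 0 -2.8 0 0",
)

```text
time_s: 6.9
tool_pos: [454.2, 23.6, 131.7]
orientation: [0.0, 0.984, 0.176, -0.0]
wrist_force: [-0.2, -0.6, -0.5]
opening: 17.4
finger_force: 55.0
```

Run:
```python
from h import *
s=wrist();import pickle;pickle.dump(s,open("w3.pkl","wb"));save(s,"w3.png");print(s["T"].round(3),observe()["opening"])
```

```text
[[ 9.38000e-01  3.47000e-01  0.00000e+00  4.54216e+02]
 [ 3.47000e-01 -9.38000e-01 -0.00000e+00  2.35630e+01]
 [-0.00000e+00  0.00000e+00 -1.00000e+00  1.31651e+02]
 [ 0.00000e+00  0.00000e+00  0.00000e+00  1.00000e+00]] 17.331864571784166
```

View pics/w3.png

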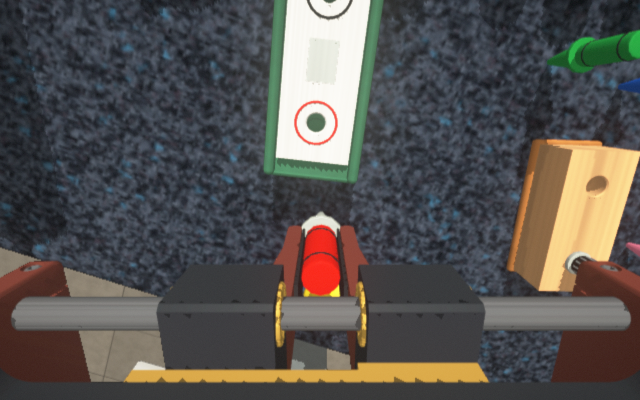

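The pin is held between the pads at (320,260). The red-ringed hole shows at (316,122), the black-ringed one near (330,3) partly cut off, and the empty stand hole at (597,186).

Run:
```python
from h import *
import pickle
s=pickle.load(open("w3.pkl","rb"));W=world(s);print("cover z",np.median(W[140:150,300:330,2]))
for e in ring(s,(285,90,347,156)): show(s,"ring/hole",e[0],54)
g=cv2.cvtColor(s["pixels"],cv2.COLOR_RGB2HSV)
m=np.zeros((400,640),np.uint8);m[98:148,290:342]=(masks(s)[0]|((cv2.cvtColor(s["pixels"],cv2.COLOR_RGB2HSV)[...,1]>90)))[98:148,290:342]
cs,_=cv2.findContours(m,cv2.RETR_EXTERNAL,1)
for c in cs:
    if len(c)>30: e=cv2.fitEllipse(c);print("red outer",e);show(s,"outer",e[0],54)
Ti=np.linalg.inv(s["T"]);P=W@Ti[:3,:3].T+Ti[:3,3]
r=masks(s)[0].copy();r[:,:295]=0;r[:,345:]=0;r[:215]=0;r[297:]=0
p=P[r];p=p[abs(p[:,0])<14];p=p[abs(p[:,1])<14]
print(np.percentile(p,[2,50,98],axis=0).round(1))
for u,v in [(320,280),(320,270),(320,262),(320,250),(320,240),(320,232),(320,226),(320,222),(320,218),(320,215)]: print(v,s["pixels"][v,u],P[v,u].round(1))
top=r&(P[...,2]<np.percentile(p[:,2],2)+6);print(P[top].mean(0),top.sum())
```

```text
cover z 54.071144342113584
ell [324.6 141.1] [2.7 7.9]
ell [312.1 142.2] [ 4.4 18.2]
ell [315.5 122. ] [19.3 19.6]
ell [327.3 120.5] [17.8 30. ]
ell [314.6 121.9] [39.7 41.6]
ring/hole world [498.3  36.2  54. ] tool [45.7  3.4 77.6]
ring/hole world [494.   45.2  54. ] tool [44.9 -6.5 77.6]
ring/hole world [509.7  47.9  54. ] tool [60.5 -3.6 77.6]
ring/hole world [513.9  39.8  54. ] tool [61.6  5.5 77.6]
ring/hole world [509.5  48.6  54. ] tool [60.5 -4.3 77.6]
red outer ((315.42803955078125, 122.31885528564453), (42.624420166015625, 43.4852409362793), 167.9188995361328)
outer world [509.4  47.9  54. ] tool [60.2 -3.7 77.6]
[[ -6.9 -11.9 -51.8]
 [  5.4  -0.3 -45.9]
 [ 10.   10.7  -9.6]]
280 [250  45  31] [ -1.5  -0.3 -50.6]
270 [252  45  32] [  3.5  -0.3 -50.7]
262 [254  51  38] [  7.3  -0.3 -50.6]
250 [244  43  31] [  8.   -0.3 -40. ]
240 [245  41  31] [  7.4  -0.3 -27.3]
232 [244  41  29] [  7.7  -0.3 -17.4]
226 [242  44  33] [ 8.  -0.3 -9.4]
222 [230 231 219] [ 8.6 -0.3 -4.7]
218 [228 230 218] [11.2 -0.3 -5.2]
215 [208 211 194] [11.9 -0.3 -1.9]
[  1.89624622  -0.45401448 -51.53647221] 1257
```

Run:
```python
from h import *
import pickle
s=pickle.load(open("w3.pkl","rb"));W=world(s)
h=np.array([509.6,48.0]);a=np.deg2rad(14.2);ex=np.array([np.cos(a),np.sin(a)]);ey=np.array([-ex[1],ex[0]])
# yaw from cover's long edges
wh=(masks(s)[2]).astype(np.uint8);wh[170:]=0;wh[:30]=0;wh[:,:265]=0;wh[:,385:]=0
L=[];R=[]
for v in range(35,150):
    u=np.nonzero(wh[v])[0];L.append(ray(s["camera_matrix"],s["cw"],(u.min()-.5,v),54)[:2]);R.append(ray(s["camera_matrix"],s["cw"],(u.max()+.5,v),54)[:2])
for E in (np.array(L),np.array(R)):
    f=np.polyfit(E[:,0],E[:,1],1);print("yaw",np.degrees(np.arctan(f[0])).round(2),"y off of hole",((E-h)@ey).mean().round(1))
D=W[...,:2]-h;X=D@ex;Y=D@ey
for y in (-34,-15,0,15,34):
    k=(abs(Y-y)<3)&(X<-15)&(X>-70)
    z=W[...,2][k];x=X[k];print(y,"end z>40",x[z>40].min().round(1),"z>52:",x[z>52].min().round(1), "edge hist",[(int(b),np.round(np.median(z[(x>=b)&(x<b+1)]),0)) for b in range(-46,-24) if ((x>=b)&(x<b+1)).any()])
for y in (-15,0,15):  # pixel colours along the axis at z=48/54
    row=[]
    for x in np.arange(-46,-24,1.):
        z=54 if x>-30 else 48
        p=s["cw"]@np.r_[h+x*ex+y*ey,z,1];q=s["camera_matrix"]@p[:3];u,v=(q[:2]/q[2]).round().astype(int);row.append((int(x),*map(int,s["pixels"][v,u])))
    print(y,row)
```

```text
yaw 13.86 y off of hole 29.1
yaw 13.92 y off of hole -29.6
-34 end z>40 -47.6 z>52: -45.8 edge hist [(-46, np.float64(52.0)), (-45, np.float64(54.0)), (-44, np.float64(54.0)), (-43, np.float64(55.0)), (-42, np.float64(55.0)), (-41, np.float64(251.0)), (-40, np.float64(252.0)), (-39, np.float64(251.0)), (-38, np.float64(250.0)), (-37, np.float64(250.0)), (-36, np.float64(260.0)), (-35, np.float64(259.0)), (-34, np.float64(249.0)), (-33, np.float64(249.0)), (-32, np.float64(249.0)), (-31, np.float64(249.0)), (-30, np.float64(249.0)), (-29, np.float64(249.0)), (-28, np.float64(249.0)), (-27, np.float64(249.0)), (-26, np.float64(243.0)), (-25, np.float64(242.0))]
-15 end z>40 -68.5 z>52: -68.5 edge hist [(-46, np.float64(48.0)), (-45, np.float64(48.0)), (-44, np.float64(49.0)), (-43, np.float64(251.0)), (-42, np.float64(253.0)), (-41, np.float64(252.0)), (-40, np.float64(246.0)), (-39, np.float64(250.0)), (-38, np.float64(260.0)), (-37, np.float64(260.0)), (-36, np.float64(243.0)), (-35, np.float64(243.0)), (-34, np.float64(243.0)), (-33, np.float64(241.0)), (-32, np.float64(243.0)), (-3
[... 2689 characters left out ...]
(-35, 76, 108, 83), (-34, 74, 106, 81), (-33, 76, 107, 81), (-32, 201, 206, 189), (-31, 246, 244, 238), (-30, 251, 249, 245), (-29, 251, 249, 245), (-28, 251, 250, 245), (-27, 251, 250, 245), (-26, 251, 250, 245), (-25, 251, 250, 245)]
15 [(-46, 66, 91, 70), (-45, 76, 118, 87), (-44, 88, 143, 105), (-43, 96, 159, 117), (-42, 92, 151, 111), (-41, 91, 150, 111), (-40, 92, 150, 111), (-39, 93, 150, 111), (-38, 83, 128, 96), (-37, 73, 108, 81), (-36, 73, 106, 80), (-35, 73, 105, 80), (-34, 72, 106, 79), (-33, 77, 108, 83), (-32, 170, 184, 164), (-31, 241, 241, 232), (-30, 251, 249, 245), (-29, 251, 249, 245), (-28, 251, 250, 245), (-27, 251, 250, 245), (-26, 251, 250, 245), (-25, 251, 250, 245)]
```

arm_command(
  deltas="2 -0.1 0 0; 4 -0.2 0 0; 5.4 -0.36 0 0; 5.9 -0.36 0 0; 5.9 -0.36 0 0; 5.9 -0.36 2 0; 5.9 -0.36 3.6 0; 5.9 -0.36 4.4 0; 5.9 -0.36 4.8 0; 5.9 -0.36 4.8 0",
)

```text
time_s: 7.95
tool_pos: [507.5, 48.3, 83.6]
orientation: [0.0, 0.984, 0.177, -0.0]
wrist_force: [0.2, 0.9, -0.3]
opening: 17.3
finger_force: 55.0
```

arm_command(
  deltas="0 0 0 0; 0 0 0.3 0; -0.04 0 0.6 0; -0.07 0 0.9 0; -0.07 0 0.9 0",
)

```text
time_s: 8.45
tool_pos: [507.4, 48.3, 74.5]
orientation: [0.0, 0.984, 0.177, 0.0]
wrist_force: [0.8, -0.0, -0.5]
opening: 17.2
finger_force: 55.0
```

arm_command(
  deltas="-0.04 0.02 0.1 0; -0.08 0.05 0.3 0; -0.12 0.08 0.5 0; -0.12 0.08 0.7 0; -0.12 0.08 0.7 0",
)

```text
time_s: 8.95
tool_pos: [507.4, 47.5, 68.1]
orientation: [-0.0, 0.984, 0.177, 0.001]
wrist_force: [3.8, 0.9, 2.4]
opening: 17.1
finger_force: 55.0
```

arm_command(
  deltas="0 0 0.15 0; 0 0 0.3 0; 0 0 0.4 0; 0 0 0.4 0",
)

```text
time_s: 9.35
tool_pos: [506.8, 47.4, 64.0]
orientation: [-0.0, 0.984, 0.177, 0.0]
wrist_force: [3.0, 1.9, 4.2]
opening: 17.3
finger_force: 55.0
```

arm_command(
  deltas="0 0 0.15 0; 0 0 0.3 0; 0 0 0.4 0; 0 0 0.4 0",
)

```text
time_s: 9.75
tool_pos: [506.2, 47.2, 59.8]
orientation: [0.0, 0.984, 0.177, -0.0]
wrist_force: [1.4, 1.3, 4.4]
opening: 17.0
finger_force: 55.0
```

arm_command(
  deltas="0 0 0.1 0; 0 0 0.2 0; 0 0 0.3 0; 0 0 0.4 0; 0 0 0.45 0; 0 0 0.45 0",
)

```text
time_s: 10.35
tool_pos: [506.0, 47.2, 55.3]
orientation: [0.0, 0.984, 0.177, -0.0]
wrist_force: [0.6, 0.2, 5.0]
opening: 17.1
finger_force: 55.0
```

arm_command(
  deltas="0 0 0.05 0; 0 0 0.1 0; 0 0 0.15 0; 0 0 0.15 0; 0 0 0.15 0",
)

```text
time_s: 10.85
tool_pos: [506.0, 47.2, 53.9]
orientation: [0.0, 0.984, 0.177, -0.0]
wrist_force: [0.2, 0.8, 5.6]
opening: 16.9
finger_force: 55.0
```

arm_command(
  deltas="0 0 0.03 0; 0 0 0.06 0; 0 0 0.06 0; 0 0 0.06 0",
)

```text
time_s: 11.25
tool_pos: [506.1, 47.2, 53.4]
orientation: [0.0, 0.984, 0.177, -0.0]
wrist_force: [0.6, 1.1, 6.8]
opening: 17.2
finger_force: 55.0
```

arm_command(
  deltas="0 0 0.02 0; 0 0 0.04 0; 0 0 0.04 0; 0 0 0.04 0",
)

```text
time_s: 11.65
tool_pos: [506.0, 47.2, 53.0]
orientation: [0.0, 0.984, 0.177, -0.0]
wrist_force: [-0.6, 0.9, 7.6]
opening: 17.3
finger_force: 55.0
```

arm_command(
  deltas="0 0 0.02 0; 0 0 0.04 0; 0 0 0.04 0; 0 0 0.04 0",
)

```text
time_s: 12.05
tool_pos: [506.1, 47.2, 53.0]
orientation: [0.0, 0.984, 0.177, -0.0]
wrist_force: [-1.0, 0.6, 12.0]
opening: 17.6
finger_force: 55.0
```

arm_command(
  deltas="0 0 0.03 0; 0 0 0.06 0; 0 0 0.07 0; 0 0 0.07 0; 0 0 0.07 0; 0 0 0.07 0",
)

```text
time_s: 12.65
tool_pos: [506.1, 47.2, 52.8]
orientation: [0.0, 0.984, 0.177, -0.0]
wrist_force: [-3.5, 0.8, 19.5]
opening: 17.3
finger_force: 55.0
```

arm_command(
  deltas="0 0 0.02 0; 0 0 0.02 0; 0 0 0.02 0; 0 0 0.02 0; 0 0 0.02 0; 0 0 0.02 0",
)

```text
time_s: 13.25
tool_pos: [506.1, 47.2, 52.8]
orientation: [0.0, 0.984, 0.177, -0.0]
wrist_force: [-4.1, 0.1, 21.2]
opening: 17.6
finger_force: 55.0
```

arm_command(
  deltas="0 0 -0.05 0; 0 0 -0.1 0; 0 0 -0.1 0",
)

```text
time_s: 13.55
tool_pos: [506.0, 47.2, 52.9]
orientation: [0.0, 0.984, 0.177, -0.0]
wrist_force: [-1.2, 1.4, 9.8]
opening: 17.1
finger_force: 55.0
```

arm_command(
  deltas="0 0 0 0; 0 0 0 0; 0 0 0 0; 0 0 0 0; 0 0 -1 0; 0 0 -3 0; 0 0 -6 0; 0 0 -9 0; 0 0 -11 0; 0 0 -11 0",
  gripper=110,
)

```text
time_s: 14.55
tool_pos: [508.1, 47.5, 165.9]
orientation: [0.0, 0.984, 0.177, 0.003]
wrist_force: [0.8, 0.2, -0.4]
opening: 49.7
finger_force: 0.0
```

Run:
```python
from h import *
s=wrist();t=snapshot("scene");import pickle;pickle.dump((s,t),open("w4.pkl","wb"))
x=cv2.resize(t["pixels"][150:240,250:350,::-1],(440,400));cv2.imwrite("pics/c4.png",np.hstack([x,s["pixels"][100:300,230:410,::-1].repeat(2,0).repeat(2,1)]))
s["cw"];print(s["T"].round(2))
W=world(s);Ti=np.linalg.inv(s["T"]);P=W@Ti[:3,:3].T+Ti[:3,3]
r=masks(s)[0]&(W[...,2]>75)&(W[...,2]<115)&(abs(P[...,0])<30)&(abs(P[...,1])<22);v,u=np.nonzero(r)
print(len(u),np.percentile(W[r],[2,50,98],axis=0).round(1))
k=r&(W[...,2]>100);print(k.sum(),W[k].mean(0).round(1),np.median(W[k][:,2]))
```

```text
[[ 9.4000e-01  3.5000e-01  1.0000e-02  5.0812e+02]
 [ 3.5000e-01 -9.4000e-01  0.0000e+00  4.7500e+01]
 [ 1.0000e-02  0.0000e+00 -1.0000e+00  1.6587e+02]
 [ 0.0000e+00  0.0000e+00  0.0000e+00  1.0000e+00]]
509 [[498.7  39.7  76.9]
 [508.6  48.  103.3]
 [514.1  55.4 104.9]]
365 [506.3  47.2 103.6] 103.65880191563423
```

View pics/c4.png

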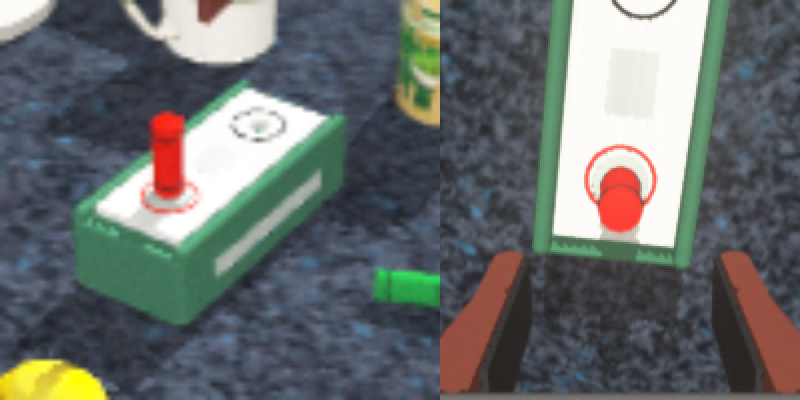

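The pin sits home and upright in the red-ringed hole (crop left (168,160)). Its top is at z = 103.7 mm, as it should be. The green look-alike now lies on its side near (400,283), so I seem to have disturbed it; I'll check that it isn't rolling. Now for the bolt.

arm_command(
  deltas="-1 2.5 0 0; -3 5.5 0 0; -5 9.5 0 0; -7 13.5 0 0; -9 17.5 0 0; -11 20.5 0 0; -12.2 22.5 0 0; -12.2 23.4 0 0; -12.2 23.4 0 0; -12.2 23.4 0 0",
)

```text
time_s: 15.65
tool_pos: [473.9, -213.0, 161.9]
orientation: [-0.001, 0.984, 0.178, -0.0]
wrist_force: [-0.4, 0.3, -0.1]
opening: 49.6
finger_force: 0.0
```

Run:
```python
from h import *
import pickle
s0,_=pickle.load(open("s0.pkl","rb"));_,s1=pickle.load(open("w4.pkl","rb"));s2=snapshot("scene")
for q in (s0,s1,s2):
    h=cv2.cvtColor(q["pixels"],cv2.COLOR_RGB2HSV);g=(abs(h[...,0].astype(int)-62)<10)&(h[...,1]>170)&(h[...,2]>70)
    for c,n,b in blobs(g,15):
        if 310<c[0]<420 and c[1]>180: print("green",c,n,b,ray(q["camera_matrix"],q["camera_from_world"],c,13).round())
s=wrist();pickle.dump(s,open("w5.pkl","wb"));print(s["T"][:3,3].round(1))
W=world(s);Ti=np.linalg.inv(s["T"]);P=W@Ti[:3,:3].T+Ti[:3,3]
k=(W[...,2]>60)&(W[...,2]<96)&(abs(P[...,0])<30)&(abs(P[...,1])<22);v,u=np.nonzero(k)
print(len(u),np.percentile(P[k],[3,50,97],axis=0).round(1))
t=k&(W[...,2]>86);print(t.sum(),"top tool",P[t].mean(0).round(1),P[t].min(0).round(1),P[t].max(0).round(1),"z",np.median(W[t][:,2]))
save(s,"w5.png",(220,100,420,300,3))
```

```text
green [375.1 204.5] 147 [370 193  10  24] [679. -94.  13.]
green [350.5 214.9] 185 [336 211  33  10] [599. -81.  13.]
green [351.5 215. ] 171 [339 211  30  10] [601. -83.  13.]
[ 473.9 -212.7  162. ]
531 [[-5.6 -6.8 71.2]
 [ 4.   1.4 72.8]
 [ 9.9 10.  98.5]]
372 top tool [ 1.8  1.7 72.6] [-7.2 -6.8 70.5] [10.6 11.3 76. ] z 89.59701980187612
```

View pics/w5.png

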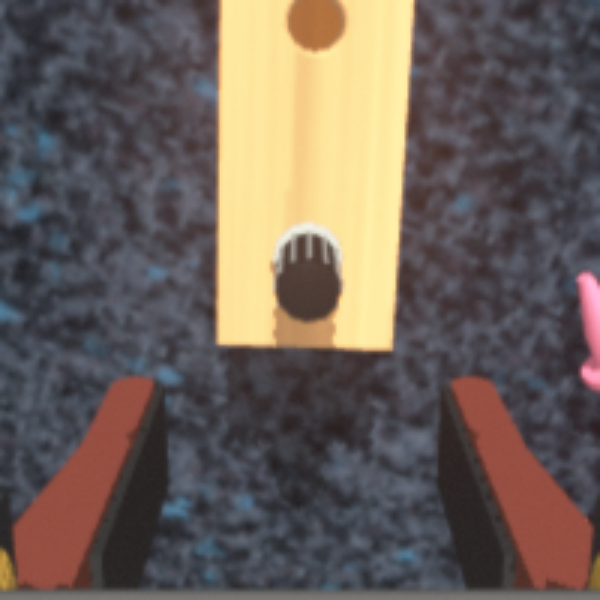

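The bolt's top is centred at (308,290) in the crop, with the fingers well to either side. The green look-alike is at rest.

arm_command(
  deltas="0.18 0.17 2 0; 0.18 0.17 5 0; 0.18 0.17 7.5 0; 0.18 0.17 9.5 0; 0.18 0.17 11 0; 0.18 0.17 11.5 0; 0.18 0.17 11.5 0; 0.18 0.17 11.5 0",
)

```text
time_s: 16.55
tool_pos: [476.5, -215.3, 48.1]
orientation: [0.0, 0.984, 0.177, 0.0]
wrist_force: [-0.6, 0.3, 0.1]
opening: 49.9
finger_force: 0.0
```

arm_command(
  deltas="0 0 0 0; 0 0 0 0; 0 0 0 0; 0 0 0 0; 0 0 0 0; 0 0 0 0; 0 0 0 0",
  gripper=255,
  force=40,
)

```text
time_s: 17.25
tool_pos: [475.9, -215.7, 47.6]
orientation: [0.0, 0.984, 0.177, 0.0]
wrist_force: [-1.3, 1.2, 2.8]
opening: 17.5
finger_force: 40.0
```

arm_command(
  deltas="0 0 -2 0; 0 0 -5 0; 0 0 -8 0; 0 0 -10.2 0; 0.5 -1 -10.2 0; 2.5 -4 -10.2 0; 5 -8 -10.2 0; 7.5 -12 -10.2 0; 10 -16 -10.2 0; 12.5 -19.5 -10.2 0",
)

```text
time_s: 18.25
tool_pos: [524.2, 13.6, 148.3]
orientation: [-0.0, 0.984, 0.178, -0.001]
wrist_force: [0.9, -0.1, -0.2]
opening: 17.5
finger_force: 40.0
```

arm_command(
  deltas="1.5 -2 0 0; 2.3 -3.2 0 0; 2.3 -3.2 0 0; 2.3 -3.2 0 0; 2.3 -3.2 0 0",
)

```text
time_s: 18.75
tool_pos: [535.1, 46.6, 149.1]
orientation: [0.0, 0.984, 0.176, -0.0]
wrist_force: [0.4, 0.1, 0.3]
opening: 17.5
finger_force: 40.0
```

Run:
```python
from h import *
import pickle
s=wrist();pickle.dump(s,open("w6.pkl","wb"));print(s["T"][:3,3].round(1),observe()["opening"])
save(s,"w6.png",(200,20,460,300,2))
W=world(s);Ti=np.linalg.inv(s["T"]);P=W@Ti[:3,:3].T+Ti[:3,3]
p=s["cw"]@np.array([593,69,54,1.]);q=s["camera_matrix"]@p[:3];u,v=(q[:2]/q[2]).astype(int);print(u,v)
for e in ring(s,(u-32,max(0,v-32),u+32,v+32)): show(s,"ring",e[0],54)
for vv in range(200,300,6): print(vv,s["pixels"][vv,320],P[vv,320].round(1))
```

```text
[535.1  46.6 149.1] 17.3072390883763
318 118
ell [319.5 117.8] [15.4 16. ]
ell [319.5 118.3] [41.3 42.2]
ring world [593.9  68.8  54. ] tool [63.  -0.6 95. ]
ring world [593.6  68.7  54. ] tool [62.6 -0.6 95. ]
200 [253 252 249] [-7.8 -0.2 94.8]
206 [254 212 197] [-13.4  -0.2  94.8]
212 [251 250 244] [-19.   -0.2  94.7]
218 [242 244 234] [10.7 -0.3 -3.6]
224 [149 147 140] [  9.8  -0.3 -10.9]
230 [149 147 140] [  9.7  -0.3 -19.5]
236 [149 145 140] [ 10.1  -0.3 -28.5]
242 [148 147 140] [  9.5  -0.3 -34.4]
248 [62 60 57] [  8.5  -0.3 -39. ]
254 [63 61 59] [  6.2  -0.3 -40.6]
260 [61 58 57] [  3.8  -0.3 -42. ]
266 [59 56 53] [  0.7  -0.3 -41.9]
272 [58 55 51] [ -2.1  -0.3 -42.5]
278 [56 53 50] [ -5.1  -0.3 -42.7]
284 [68 71 78] [-124.7   -0.3  149.4]
290 [71 72 81] [-131.9   -0.3  148.3]
296 [81 81 83] [-139.9   -0.3  148.5]
```

View pics/w6.png

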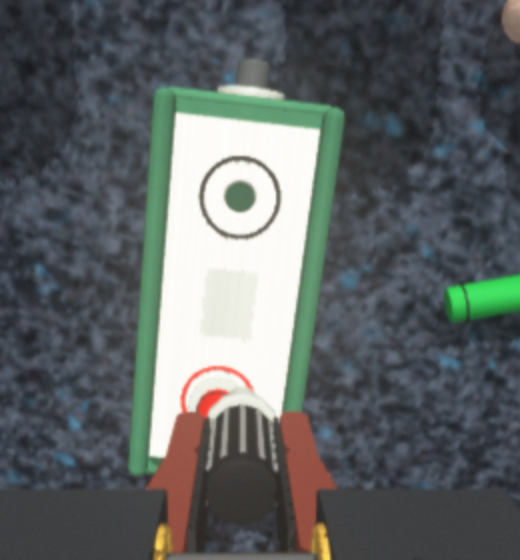

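The black ring is at (240,197) in the crop, with its hole clear. The bolt is held upright at (240,440) and the drift pin is still seated.

arm_command(
  deltas="2 0 0 0; 4.5 0 0 0; 6.2 -0.05 0 0; 6.2 -0.05 0 0; 6.2 -0.05 2 0; 6.2 -0.05 4 0; 6.2 -0.05 5.5 0; 6.2 -0.05 6.3 0; 6.2 -0.05 6.6 0; 6.2 -0.05 6.6 0",
)

```text
time_s: 19.8
tool_pos: [593.3, 70.5, 83.5]
orientation: [0.0, 0.984, 0.177, -0.0]
wrist_force: [-0.4, 0.6, -0.1]
opening: 17.3
finger_force: 40.0
```

arm_command(
  deltas="0 0 0.2 0; 0 0 0.4 0; 0 0 0.6 0; 0 0 0.8 0; 0 0 0.8 0",
)

```text
time_s: 20.3
tool_pos: [593.3, 70.4, 75.2]
orientation: [0.0, 0.984, 0.177, -0.0]
wrist_force: [-0.0, -0.1, -1.2]
opening: 17.4
finger_force: 40.0
```

arm_command(
  deltas="-0.05 0.08 0 0; -0.1 0.17 0 0; -0.1 0.17 0 0; -0.1 0.17 0 0",
)

```text
time_s: 20.7
tool_pos: [593.1, 68.8, 75.5]
orientation: [-0.0, 0.984, 0.177, 0.0]
wrist_force: [-0.2, 0.1, -1.6]
opening: 17.4
finger_force: 40.0
```

arm_command(
  deltas="0 0 0.15 0; 0 0 0.3 0; 0 0 0.45 0; 0 0 0.5 0; 0 0 0.5 0",
)

```text
time_s: 21.2
tool_pos: [593.0, 68.8, 70.3]
orientation: [0.0, 0.984, 0.177, -0.0]
wrist_force: [0.6, 0.6, -0.3]
opening: 17.1
finger_force: 40.0
```

No contact force. I'll continue down to about 2 mm short of home.

arm_command(
  deltas="0 0 0.2 0; 0 0 0.4 0; 0 0 0.6 0; 0 0 0.6 0",
)

```text
time_s: 21.6
tool_pos: [592.8, 68.8, 64.0]
orientation: [-0.0, 0.984, 0.177, -0.0]
wrist_force: [-0.6, -0.3, -0.6]
opening: 17.3
finger_force: 40.0
```

arm_command(
  deltas="0 0 0.2 0; 0 0 0.4 0; 0 0 0.6 0; 0 0 0.75 0; 0 0 0.75 0",
)

```text
time_s: 22.1
tool_pos: [593.0, 68.8, 56.7]
orientation: [0.0, 0.984, 0.177, -0.0]
wrist_force: [0.2, -0.1, -0.7]
opening: 17.4
finger_force: 40.0
```

arm_command(
  deltas="0 0 0.1 0; 0 0 0.2 0; 0 0 0.25 0; 0 0 0.25 0; 0 0 0.25 0",
)

```text
time_s: 22.6
tool_pos: [593.1, 68.8, 54.5]
orientation: [0.0, 0.984, 0.177, 0.0]
wrist_force: [-0.3, -0.3, -0.7]
opening: 17.6
finger_force: 40.0
```

arm_command(
  deltas="0 0 0.03 0; 0 0 0.06 0; 0 0 0.06 0; 0 0 0.06 0",
)

```text
time_s: 23.0
tool_pos: [593.1, 68.8, 53.8]
orientation: [0.0, 0.984, 0.177, -0.0]
wrist_force: [-1.3, -1.1, -1.1]
opening: 17.3
finger_force: 40.0
```

arm_command(
  deltas="0 0 0.03 0; 0 0 0.06 0; 0 0 0.06 0; 0 0 0.06 0",
)

```text
time_s: 23.4
tool_pos: [593.1, 68.8, 53.6]
orientation: [0.0, 0.984, 0.177, 0.0]
wrist_force: [-2.5, 0.2, 5.0]
opening: 17.2
finger_force: 40.0
```

Contact at 5 N: the bolt is seated. I'll hold briefly, then release, rise straight up and check.

arm_command(
  deltas="0 0 0 0; 0 0 0 0; 0 0 0 0",
)

```text
time_s: 23.7
tool_pos: [593.2, 68.8, 53.6]
orientation: [0.0, 0.984, 0.177, 0.0]
wrist_force: [-2.9, -1.5, 4.3]
opening: 16.9
finger_force: 40.0
```

arm_command(
  deltas="0 0 0 0; 0 0 0 0; 0 0 0 0; 0 0 0 0; 0 0 -1 0; 0 0 -3 0; 0 0 -6 0; 0 0 -9 0; 0 0 -11 0; 0 0 -11 0",
  gripper=110,
)

```text
time_s: 24.7
tool_pos: [595.0, 69.3, 167.2]
orientation: [0.0, 0.984, 0.177, 0.003]
wrist_force: [-0.3, 0.5, 0.2]
opening: 49.4
finger_force: 0.0
```

arm_command(
  deltas="-1 0 -1 0; -3 0 -2 0; -5 0 -3 0; -6 0 -3 0; -6 0 -3 0; -6 0 -3 0",
)

```text
time_s: 25.3
tool_pos: [536.8, 47.8, 192.8]
orientation: [-0.0, 0.984, 0.177, -0.0]
wrist_force: [1.0, -0.1, -0.5]
opening: 50.2
finger_force: 0.0
```

Run:
```python
from h import *
s=wrist();t=snapshot("scene");print(s["T"][:3,3].round(1))
x=cv2.resize(t["pixels"][150:240,250:350,::-1],(440,400));cv2.imwrite("pics/c7.png",np.hstack([x,s["pixels"][40:240,230:410,::-1].repeat(2,0).repeat(2,1)]))
W=world(s);h=np.array([505,47.]);a=np.deg2rad(14);ex=np.array([np.cos(a),np.sin(a)])
for n,c,z in(("pin",h,104),("bolt",h+90*ex,96)):
    k=(np.hypot(*(W[...,:2]-c).transpose(2,0,1))<13)&(abs(W[...,2]-z)<5);print(n,k.sum(),W[k].mean(0).round(1),np.median(W[k][:,2]).round(1),"want",c.round(1),z)
print(observe()["wrist_force"].round(1))
```

```text
[536.8  47.8 192.8]
pin 303 [506.5  47.  103.5] 103.7 want [505.  47.] 104
bolt 372 [593.4  68.6  95.5] 95.6 want [592.3  68.8] 96
[-0.9 -0.4 -0.5]
```

View pics/c7.png

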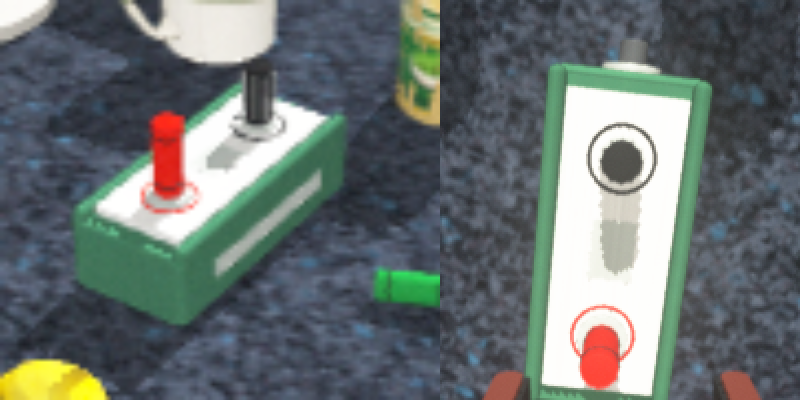

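Both the red pin (168,160) and the black bolt (258,95) stand upright and home in their rings, with tops at 103.7 and 95.6 mm against the expected 104 and 96. The gripper is clear of both.

```bash
python3 -c "
from rig import *
print(sign_off())"
```

```text
the job is handed in; nothing more can be done
None
```

Handed in at about 25 s: by the last images the drift pin and thumb bolt are both home, upright and released, with about 13–15 N estimated on the pin's collar and about 5 N on the bolt; two things to know are that the green look-alike pin got knocked over and shifted about 80 mm, probably by the arm, though it was to be left alone, and that the fingertips reach about 38 mm less than stated, so the first grasp closed on air.

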